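Trial-close a packed denture flask in the lever press

TASK

Trial-close the packed denture flask: take the brass flask from the front of the worktop, stand it on the bed of the lever flask press with its long side pointing into the press, and slide it between the guides right back to the stop, so that it sits under the pressure plate while the lever is still up. Then bring the sprung lever down until its arm is level, without running on past that, and keep it there so that the plate goes on squeezing the flask: hold it level for three seconds, do not let go, and finish while still holding the lever level. Leave the jars, the bottle and the spatula where they are.

Things in the scene. Friction and masses are not known exactly. Their poses are not given: they have to be found in the camera images.
- flask: two-part brass denture flask, a rounded block 64 mm (its x) by 76 mm (its y) and 52 mm high, with small studs 6 mm above its top near its edges; about 0.55 kg, loose, upright near the front edge of the white worktop, to the right of the press in front of the round tub; grasp it across its 64 mm. Origin at the centre of its underside, z up. It may go into the press either end first
- flask_press: grey lever flask press, fixed, 230 mm high without lever, foot 267 x 124 mm. Origin on the bench under the ram axis; x points into the press (roughly away from the robot), y left, z up; mm below in this frame. Head overhangs at x -28 to 112, y +-35, z 158 to 228, its round boss (48 across) down to z 140; column behind x = 43. Set the flask on the bed in front of the head, then push it in
- load_place (a point): point on the open front of the steel bed, x = -95, y = 0, z = 25 mm in the press's frame, clear above; axes as the press. The bed is flat, 82 mm wide, from x = -140 to +48 mm, all at z = 25 mm
- bed_home (a point): point on the bed under the ram, x = 0, y = 0, z = 25 mm in the press's frame, axes as the press: home of the flask's origin (its back end then meets the stop, face at x = 38.5 mm, 21 mm above the bed). Two guides 11 mm above the bed, inner faces at y = +-35 mm, run from x = -48 to 48 mm; from there out to x = -73 mm their mouth flares to about 86 mm
- pressure_plate: round steel plate, 44 mm across, 8 thick, under the ram; origin at the centre of its underside, z up. Lever up: 89 mm above the bench, 12 mm above a flask on the bed. Comes down 30 mm per rad of lever, meets the flask at lever value 0.40, then is pushed back into the ram against its spring (9 N preload, 3 N per mm): about 38 N with the lever level
- lever_pivot (a point): point on the lever's hinge axis, on the left side of the press: x = 26, y = 85, z = 190 mm in the press's frame; the hinge axis is along the press's y
- grip_centre (a point): middle of the black round handle at the end of the 200 mm lever arm; it sticks out to the left along the press's y, 68 mm long, 19 to 21 mm thick. In the press's frame at lever value v: x = 26 - 200 cos(0.72 - v), y = 131, z = 190 + 200 sin(0.72 - v) mm: 322 mm above the bench when up, 190 mm when level. Push it down with closed fingertips or pinch it from above
- lever_grip: the same black handle as a body, origin at grip_centre; it moves with the lever and turns freely about its own length
- press_lever (a joint): lever angle, rad: 0 = up at rest (arm 0.72 rad above level, towards the robot), 0.72 = arm level, its pointer midway between the two black marks on the quadrant plate; 1.0 = bottom stop. A spring lifts it to 0 when let go. Force at the handle: about 2 N at the start, 3 N before the plate meets the flask, 9 to 10 N when level on the flask
- jar_pink: upright jar of pink acrylic powder with a white screw lid, 60 mm across, 70 mm tall, on the bench to the left of the press; leave alone; origin at the centre of its foot
- monomer_bottle: brown glass bottle with a black cap, 54 mm across, 122 mm tall, on the bench to the left of the press; leave alone; origin at the centre of its foot
- jar_clear: jar of pale acrylic powder with a ribbed screw lid, 54 mm across, 62 mm tall, on the bench to the left of the press; leave alone; origin at the centre of its foot
- spatula: plaster spatula with a wooden handle, 200 mm long, 24 mm wide, 17 mm high, lying on the worktop to the right of the flask; leave alone; origin at the middle of its length, on the worktop

How it is judged:
By the outcome, as a careful person would: the job done as asked, in the order asked, and still so for the second after the job is handed in, while the arm keeps its last pose, push and grip.
It also fails if it takes over 72 s, if anything falls off the work surface, if the arm or the gripper's body presses on something with over 40 N, if the wrist force passes 120 N, or if a joint passes its speed limit or range.

ROBOT

A 7-joint arm with a two-finger parallel gripper is mounted at the origin on a cart in front of the work surface, level with it; the furniture and walls round the work are solid. World frame = base frame: x ahead of the robot, y to its left, z up, the work surface at z = 0. Lengths are in m, angles in rad, forces in N, time in s.
With the tool pointing down it reaches from about 0.425 to 0.875 m from the base axis. Payload 4.7 kg.
Tool frame: the origin (TCP) lies between the finger pads; the fingertips stand 19 mm ahead of it and the grasp point (between the pads) is the TCP (ctrl.tcp_to_tips is the distance from the TCP to the fingertips, in m); z points along the fingers, y is the line along which they close (so a half turn about z gives the same grasp; the last joint's range is limited). The gripper opens to 87 mm and grips with 3 to 60 N. Pads are 19 mm wide; open, the fingers measure 117 mm over their backs; the gripper's body (75 mm by 190 mm) begins 51 mm behind the grasp point.
Start: joints at [-1.201, 0.321, -0.07, 1.45, 0.023, 1.371, -0.057], TCP at [0.226, 0.609, 0.242] pointing down, gripper open.
Joint ranges: [-2.86, 2.86], [-0.3, 2.09], [-1.38, 1.24], [0.06, 2.45], [-1.56, 4.7], [0.09, 2.05], [-2.69, 2.69]. Speed limits (rad/s): [2.57, 2.57, 3.14, 3.14, 3.14, 3.14, 3.14].

INTERFACE

Orientations are given as a unit quaternion [w, x, y, z].
In Python, from workcell import ctrl, cams, status gives the robot as it stands (ctrl), with the cameras (cams) and the readings (status).
- The arm moves only by the shell command python3 inch.py 'ROWS' [FORCE]. ROWS is a JSON list of rows, 1 to 10 of them, each of 7 numbers: a rotation vector rx, ry, rz in rad, then dx, dy, dz in m, then the finger opening in m; each row shifts and turns the commanded pose from where the row before left it, along the tool's axes as they then stand; what a row does not reach is not made up. A row lasts 1/12 s, in which the tool goes at most 0.0417 m and 0.125 rad, less where a joint would pass 70% of its speed; a pose out of reach is approached as far as the arm can. The fingers move at their own pace and stop on an object; FORCE is the grip in N (left out, the last holds). Time passes only in rows, so rows that do not move let the fingers close. It prints the time, the measured TCP pose, the force, the opening and the grip force at its end.
- status.get_obs(): the state, without advancing time (a new reading comes with each control period).
- cams.read_camera(name): name is "side" or "top"; returns the picture (480x640x3 uint8, blue, green, red); there is no depth.
- cams.camera_info(name): a dict with "mtx" (3x3 intrinsics, pixels), "R" (3x3) and "t" (3): a world point X has camera coordinates R X + t. Camera axes: x right, y down, z forward; pixel columns grow to the right and rows downward; lengths in m; the calibration is good to about 2 mm. A picture is of the moment at which its call begins. camera_info takes no time and is no camera call.
- ctrl.hand_in(): hands the job in; it is judged then, once.
The state is a dict: "clock": time; "joint_positions": joint angles; "qvel": joint speeds; "tau": joint torques, N m; "position": TCP position; "tool_rot": TCP orientation; "force": force on the tool from outside, world axes, zero at the start; "torque": the same for the moment, N m; "width": finger opening in m; "gripper_force": force on a finger pad.
Only numpy, scipy, OpenCV 4.12 (cv2) and the standard library are available. Lean on these libraries where they do the work, as an engineer would, in place of code of your own. Each camera call takes 0.05 s, during which the arm holds its last target. There are 200 camera calls.

## Working session

There is one attempt and no reset: what is moved stays moved. The work goes in short steps, Python scripts to look and compute and a shell command to move; the robot and the scene stay as the last step left them, time stands still between calls to the robot, and variables do not carry over. Pictures are saved under pics/ and viewed, at most 10 in all, crops included, and the job is handed in when it is done.

```bash
ls; mkdir -p pics; python3 - <<'E'
from workcell import ctrl, cams, status
import cv2
for n in("side","top"):
    im=cams.read_camera(n); cv2.imwrite(f"pics/{n}0.png",im)
    c=cams.camera_info(n); print(n,c["mtx"],c["R"],c["t"], -c["R"].T@c["t"])
o=status.get_obs(); print(o, ctrl.tcp_to_tips)
E
```

```text
inch.py
pics
workcell.py
side [[617.37901113   0.         317.07307507]
 [  0.         617.37901113 230.38133422]
 [  0.           0.           1.        ]] [[ 0.99997187 -0.00164903  0.0073177 ]
 [ 0.00475778 -0.61476841 -0.78869333]
 [ 0.00579927  0.78870595 -0.61474327]] [-0.56361709  0.16427508  2.12634458] [ 0.55048839 -1.57699893  1.44084306]
top [[440.9318834    0.         313.50845933]
 [  0.         440.9318834  241.03407803]
 [  0.           0.           1.        ]] [[ 0.00409093 -0.99996291 -0.0075785 ]
 [-0.99013779 -0.00298922 -0.14006506]
 [ 0.14003721  0.00807675 -0.9901133 ]] [0.05172098 0.57506338 1.19957345] [0.40119549 0.04374939 1.26865188]
{'clock': 0.1, 'joint_positions': array([-1.20090259,  0.32175026, -0.07004985,  1.45156609,  0.02259514,
        1.37082453, -0.05689852]), 'qvel': array([-0.00093505, -0.00194848, -0.00015336, -0.00065775,  0.00022469,
        0.00062169,  0.00232534]), 'tau': array([ 1.30447038e-04, -4.92571521e+01, -4.05498706e-01, -3.13396382e+01,
       -6.43212581e-02,  3.96320340e-02,  7.56140571e-05]), 'position': array([0.22631417, 0.60881936, 0.24056313]), 'tool_rot': array([-1.05625008e-04,  1.76962141e-01,  9.84217265e-01, -8.74737718e-04]), 'force': array([-0.49125436, -0.26999882,  0.13822477]), 'torque': array([-0.03326017, -0.01616517,  0.0365819 ]), 'gripper_force': 0.0, 'width': 0.08679325521749823} 0.019
```

View pics/side0.png

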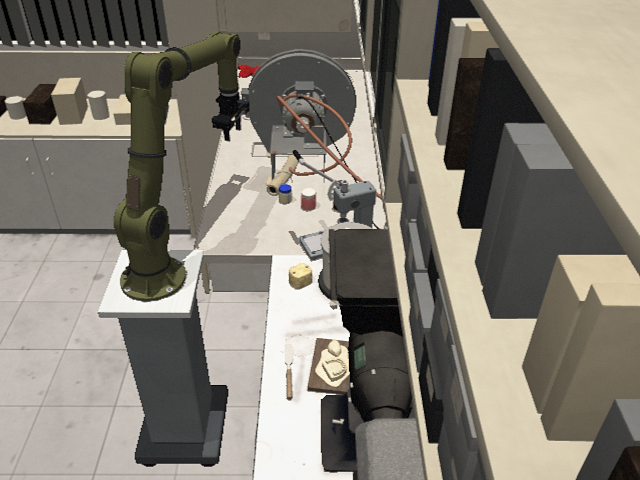

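View pics/top0.png

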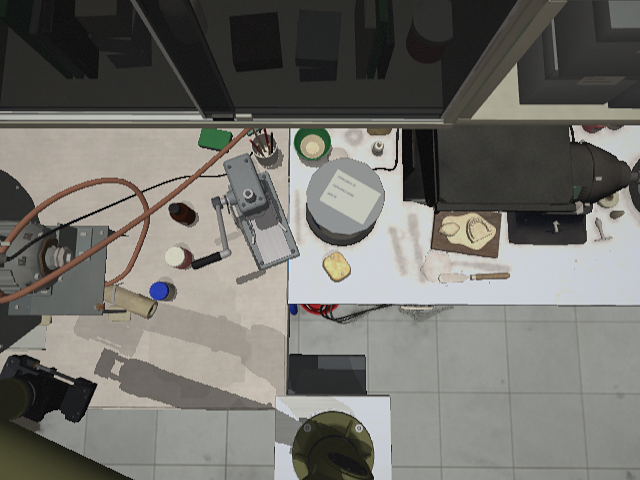

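Top view: the press sits at about (260,210) with its lever to the left ending at (207,260), and the brass flask is at (337,266). The jars and bottle are at (178,257), (162,290) and (182,213). Next I'll zoom in on both views.

```bash
python3 - <<'E'
import cv2
a=cv2.imread("pics/top0.png")[140:300,160:360]; cv2.imwrite("pics/top0c.png",cv2.resize(a,None,fx=3.75,fy=3.75,interpolation=cv2.INTER_CUBIC))
a=cv2.imread("pics/side0.png")[140:300,250:400]; cv2.imwrite("pics/side0c.png",cv2.resize(a,None,fx=3.75,fy=3.75,interpolation=cv2.INTER_CUBIC))
E
```

```text
(no output)
```

View pics/top0c.png

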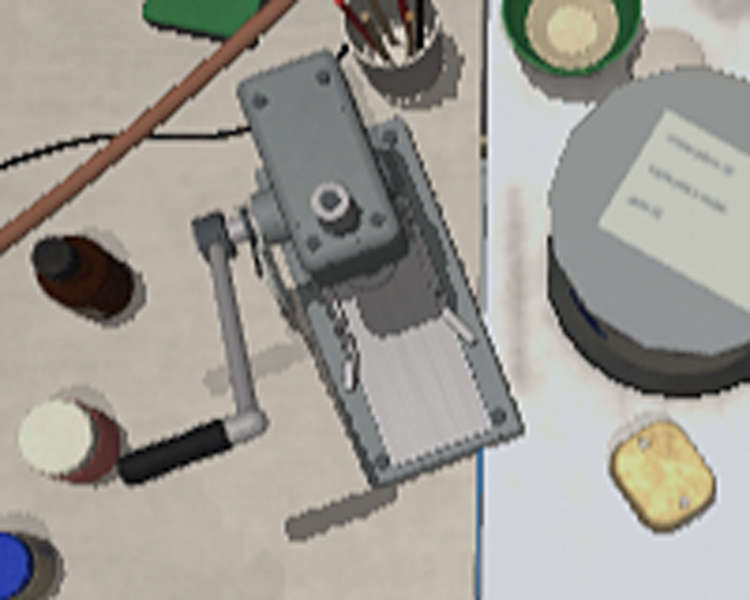

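View pics/side0c.png

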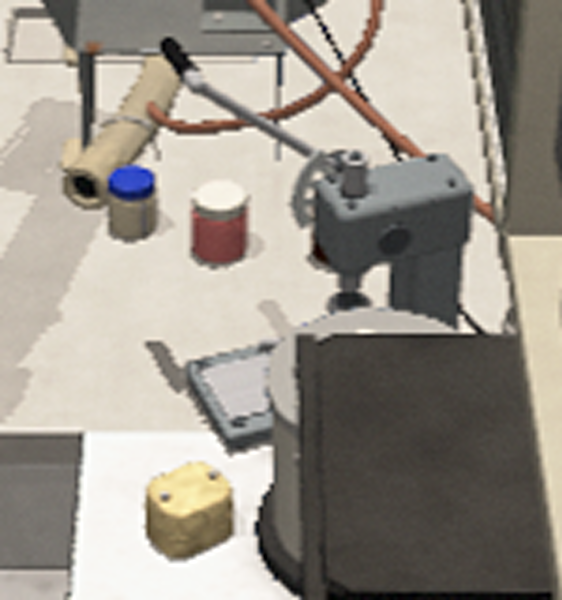

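The top crop shows the bed's front corners at crop pixels (385,470) and (495,432), the screw cap on the ram axis at (333,203), and the handle from (125,470) to (228,437). The flask is at (663,475), with its long axis tilted. In the side crop the flask is clear, while the tub hides part of the bed.

```bash
cat > h.py <<'E'
import numpy as np, cv2
from workcell import ctrl, cams, status
from scipy.optimize import least_squares
from scipy.spatial.transform import Rotation as Ro
CI={n:cams.camera_info(n) for n in("side","top")}
def ray(n,uv,z):
    c=CI[n]; d=c["R"].T@np.linalg.solve(c["mtx"],[uv[0],uv[1],1]); o=-c["R"].T@c["t"]
    return o+d*(z-o[2])/d[2]
def proj(n,X):
    c=CI[n]; p=(np.atleast_2d(X)@c["R"].T+c["t"])@c["mtx"].T; return p[:,:2]/p[:,2:]
def brass(n,im):
    hsv=cv2.cvtColor(im,cv2.COLOR_BGR2HSV); m=cv2.inRange(hsv,(15,55,90),(35,255,255))
    k,l,s,ce=cv2.connectedComponentsWithStats(m)
    return l,s,ce
E
python3 - <<'E'
from h import *
crop=lambda u,v,ox,oy:((u+.5)/3.75-.5+ox,(v+.5)/3.75-.5+oy)
T=lambda u,v:crop(u,v,160,140); S=lambda u,v:crop(u,v,250,140)
gx=26-200*np.cos(.72); gz=190+200*np.sin(.72)
obs=[("top",T(375,485),(None,62,0)),
("top",T(383,474),(-140,41,25)),("top",T(498,433),(-140,-41,25)),
("top",T(125,470),(gx,165,gz)),("top",T(228,437),(gx,97,gz)),
("top",T(238,88),(112,35,228)),("top",T(332,52),(112,-35,228)),
("side",S(172,43),(gx,165,gz)),("side",S(190,75),(gx,97,gz)),
("side",S(470,182),(112,-35,228)),("side",S(328,222),(-28,-35,228)),
("top",T(333,203),(0,0,245))]
obs=[o for o in obs if o[2][0] is not None]
def w(p,q): c,s=np.cos(p[2]),np.sin(p[2]); return np.array([p[0]+c*q[0]/1e3-s*q[1]/1e3,p[1]+s*q[0]/1e3+c*q[1]/1e3,q[2]/1e3])
f=lambda p:np.concatenate([proj(n,w(p,q))[0]-uv for n,uv,q in obs])
r=least_squares(f,[.55,.15,.3],loss="soft_l1"); print(r.x)
for o,e in zip(obs,f(r.x).reshape(-1,2)): print(o[0],o[2],e.round(1))
for n in("top","side"):
    im=cv2.imread(f"pics/{n}0.png"); l,s,ce=brass(n,im)
    for i in range(1,len(s)):
        if s[i,4]>150: 
            cnt=cv2.findContours((l==i).astype("uint8"),0,1)[0][0]
            P=np.array([ray(n,p[0],.052)[:2] for p in cnt],np.float32)
            print(n,s[i],ce[i],ray(n,ce[i],.052),cv2.minAreaRect(P))
E
```

```text
[0.65215359 0.20516804 0.36066606]
top (-140, 41, 25) [ 2.1 -0.5]
top (-140, -41, 25) [-1.4  0.3]
top (np.float64(-124.36114582817902), 165, np.float64(321.8769343942946)) [-2.1  2.1]
top (np.float64(-124.36114582817902), 97, np.float64(321.8769343942946)) [ 0.2 -0. ]
top (112, 35, 228) [-1.2 -1.6]
top (112, -35, 228) [ 0.7 -1.7]
side (np.float64(-124.36114582817902), 165, np.float64(321.8769343942946)) [-2.3 -0.4]
side (np.float64(-124.36114582817902), 97, np.float64(321.8769343942946)) [-0.7  0.6]
side (112, -35, 228) [1.3 1.5]
side (-28, -35, 228) [ 2.1 -1.2]
top (0, 0, 245) [1.  2.9]
top [300 135  25  23 395] [312.17468354 145.95189873] [0.84930229 0.05863756 0.052     ] ((0.8492745757102966, 0.059156518429517746), (0.06588470190763474, 0.06901706010103226), 0.062733493745327)
top [ 439  212   57   39 1132] [467.27385159 228.1704947 ] [ 0.61082696 -0.37533124  0.052     ] ((0.6031458377838135, -0.37443599104881287), (0.1073736622929573, 0.15647725760936737), 0.1435556858778)
top [323 252  28  30 545] [336.30642202 266.36330275] [ 0.50277554 -0.00961374  0.052     ] ((0.5029616355
[... 2782 characters left out ...]
53807067871, -0.03960910439491272), (0.07431337237358093, 0.12414217740297318), 1.9591227769851685)
side [126 265  59  34 335] [161.93134328 286.09552239] [ 0.05562816 -0.09549553  0.052     ] ((0.052909672260284424, -0.0911766067147255), (0.20691566169261932, 0.08885905146598816), 40.19511032104492)
side [311 340  32  46 196] [328.81122449 356.36734694] [ 0.59665935 -0.38931168  0.052     ] ((0.5916184186935425, -0.4031849801540375), (0.16741493344306946, 0.06350041180849075), 75.13809967041016)
side [321 346  29  45 359] [337.55710306 370.04178273] [ 0.620645   -0.43921396  0.052     ] ((0.6133267879486084, -0.42882445454597473), (0.158769890666008, 0.07916198670864105), 89.73943328857422)
```

```bash
cat >> h.py <<'E'
def w(p,q): c,s=np.cos(p[2]),np.sin(p[2]); return np.array([p[0]+c*q[0]/1e3-s*q[1]/1e3,p[1]+s*q[0]/1e3+c*q[1]/1e3,q[2]/1e3])
E
python3 - <<'E'
from h import *
p=[.65215,.20517,.3607]; k=9; ox,oy=224,172
im=cv2.imread("pics/top0.png")[oy:oy+64,ox:ox+80]; im=cv2.resize(im,None,fx=k,fy=k,interpolation=cv2.INTER_CUBIC)
im=cv2.resize(cv2.imread("pics/top0.png")[oy-10:oy+110-10+0,ox:ox+80][:105],None,fx=5.7*1.3,fy=5.7,interpolation=cv2.INTER_CUBIC)
k1,k2=5.7*1.3,5.7; oy-=10
def L(a,b,col):
    P=[((proj("top",w(p,q))[0]-[ox,oy]+.5)*[k1,k2]).astype(int).tolist() for q in(a,b)]; cv2.line(im,P[0],P[1],col,1)
for y in(-41,41): L((-140,y,25),(40,y,25),(0,0,255))
L((-140,-41,25),(-140,41,25),(0,0,255))
for y in(-35,35): L((-48,y,36),(48,y,36),(0,200,0))
for y in(-35,35): L((-28,y,228),(112,y,228),(255,0,0))
L((112,35,228),(112,-35,228),(255,0,0));L((-28,35,228),(-28,-35,228),(255,0,0))
cv2.imwrite("pics/o.png",im);print(im.shape)
E
```

```text
(598, 593, 3)
```

View pics/o.png

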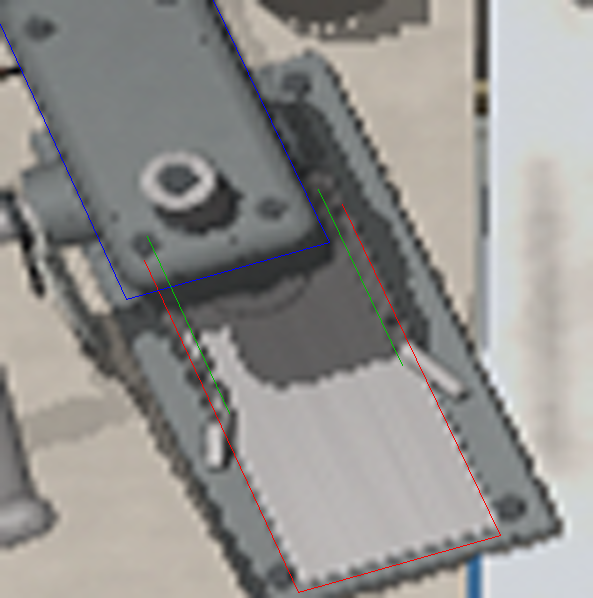

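The overlay fits the bed edges well. The guide mouths and the head front suggest the press is about 4 mm further in. The tub behind the flask could foul the gripper body, so I'll measure it.

```bash
python3 - <<'E'
from h import *
im=cv2.imread("pics/top0.png")
g=cv2.cvtColor(im,cv2.COLOR_BGR2HSV)
m=((g[...,2]<178)&(g[...,2]>100)&(g[...,1]<60)).astype("uint8"); m[:,:301]=0;m[:,390:]=0;m[:150]=0;m[250:]=0
l=cv2.connectedComponentsWithStats(m); i=1+np.argmax(l[2][1:,4]); print(l[2][i],l[3][i])
cnt=cv2.findContours((l[1]==i).astype("uint8"),0,1)[0][0]; print(cv2.minEnclosingCircle(cnt))
T=lambda u,v:((u+.5)/3.75-.5+160,(v+.5)/3.75-.5+140);S=lambda u,v:((u+.5)/3.75-.5+250,(v+.5)/3.75-.5+140)
for z in(0,.05,.1,.12,.15,.18,.2,.25):
    print(z,"top rim front",ray("top",T(690,353),z)[:2].round(3),"left",ray("top",T(550,210),z)[:2].round(3),"base front",ray("top",T(690,395),z)[:2].round(3),"base left",ray("top",T(548,290),z)[:2].round(3),"side rim L",ray("side",S(272,375),z)[:2].round(3),"side base L",ray("side",S(262,555),z)[:2].round(3))
# flask from side: base nearest, studs
p=[.6562,.2056,.3607]
for q in((0,0,25),(-95,0,25),(-124.4,131,322),(26-200,131,190)): print(q,w(p,q).round(4))
E
```

```text
[ 301  150   89   85 3148] [340.94091487 192.69345616]
((342.4951477050781, 185.04258728027344), 49.52939224243164)
0 top rim front [ 0.602 -0.034] left [0.716 0.076] base front [ 0.569 -0.033] base left [0.652 0.077] side rim L [0.583 0.216] side base L [ 0.572 -0.044]
0.05 top rim front [ 0.594 -0.03 ] left [0.703 0.075] base front [ 0.563 -0.03 ] base left [0.642 0.076] side rim L [0.582 0.153] side base L [ 0.571 -0.098]
0.1 top rim front [ 0.586 -0.027] left [0.691 0.073] base front [ 0.556 -0.027] base left [0.632 0.074] side rim L [0.581 0.091] side base L [ 0.57  -0.151]
0.12 top rim front [ 0.583 -0.026] left [0.686 0.073] base front [ 0.553 -0.026] base left [0.628 0.074] side rim L [0.58  0.066] side base L [ 0.57  -0.172]
0.15 top rim front [ 0.578 -0.024] left [0.679 0.072] base front [ 0.549 -0.024] base left [0.622 0.073] side rim L [0.58  0.029] side base L [ 0.57  -0.204]
0.18 top rim front [ 0.574 -0.023] left [0.671 0.071] base front [ 0.546 -0.022] base left [0.616 0.072] side rim L [ 0.579 -0.008] side base L [ 0.569 -0.236]
0.2 top rim front [ 0.571 -0.021] left [0.666 0.071] base front [ 0.543 -0.021] base left [0.612 0.072] side rim L [ 0.578 -0.033] side base L [ 0.569 -0.257]
0.25 top rim front [ 0.563 -0.018] left [0.654 0.07 ] base front [ 0.536 -0.018] base left [0.602 0.071] side rim L [ 0.577 -0.095] side base L [ 0.568 -0.31 ]
(0, 0, 25) [0.6562 0.2056 0.025 ]
(-95, 0, 25) [0.5673 0.1721 0.025 ]
(-124.4, 131, 322) [0.4936 0.2843 0.322 ]
(-174, 131, 190) [0.4472 0.2668 0.19  ]
```

Tub: front face at x≈0.57, about 0.2 m high and 0.1 m in radius. A vertical gripper's body would touch it. I'll tilt the tool about 45° (fingers forward-down along the flask's long side) and grasp about 20 mm behind the flask's centre. This also lets the held flask slide fully under the plate.

```bash
cat >> h.py <<'E'
P=[.6562,.2056,.3607]
def tool(yaw,tilt):
    c,s=np.cos(tilt),np.sin(tilt); f=np.array([np.cos(yaw),np.sin(yaw),0]); u=np.array([0,0,1.])
    z=f*s-u*c; x=f*c+u*s; return np.c_[x,np.cross(z,x),z]
def plan(pos,yaw,tilt):
    o=status.get_obs(); q=o["tool_rot"]; R=Ro.from_quat([*q[1:],q[0]]).as_matrix(); G=tool(np.radians(yaw),np.radians(tilt))
    d=np.array(pos)-o["position"]
    print("pos",o["position"].round(4),"q",o["joint_positions"].round(2),"F",o["force"].round(1),"t",round(o["clock"],2))
    print("d now-axes",(R.T@d).round(4)," rotvec",Ro.from_matrix(R.T@G).as_rotvec().round(4)," d goal-axes",(G.T@d).round(4))
E
python3 - <<'E'
from h import *
plan((.44,-.045,.24),34,0)
E
```

```text
pos [0.2263 0.6088 0.2406] q [-1.2   0.32 -0.07  1.45  0.02  1.37 -0.06] F [-0.5 -0.3  0.1] t 0.1
d now-axes [-0.4281 -0.5384  0.0016]  rotvec [-9.0000e-04  2.0000e-03  2.1924e+00]  d goal-axes [-1.885e-01  6.615e-01  6.000e-04]
```

```bash
python3 - <<'E'
from h import *
plan((.40,.17,.34),34,0)
E
```

```text
pos [0.2263 0.6088 0.2406] q [-1.2   0.32 -0.07  1.45  0.02  1.37 -0.06] F [-0.5 -0.3  0.1] t 0.1
d now-axes [-0.3157 -0.351  -0.0988]  rotvec [-9.0000e-04  2.0000e-03  2.1924e+00]  d goal-axes [-0.1014  0.4609 -0.0994]
```

```bash
python3 inch.py '[[0,0,0,-0.0263,-0.0292,-0.0083,0.087],[0,0,0,-0.0263,-0.0292,-0.0083,0.087],[0,0,0,-0.0263,-0.0292,-0.0083,0.087],[0,0,0,-0.0263,-0.0292,-0.0083,0.087],[0,0,0,-0.0263,-0.0292,-0.0083,0.087],[0,0,0,-0.0263,-0.0292,-0.0083,0.087]]' && python3 inch.py '[[0,0,0,-0.0263,-0.0292,-0.0083,0.087],[0,0,0,-0.0263,-0.0292,-0.0083,0.087],[0,0,0,-0.0263,-0.0292,-0.0083,0.087],[0,0,0,-0.0263,-0.0292,-0.0083,0.087],[0,0,0,-0.0263,-0.0292,-0.0083,0.087],[0,0,0,-0.0263,-0.0292,-0.0083,0.087]]' && python3 inch.py '[[0,0,0,-0.0187,-0.0312,0.0167,0.087],[0,0,0,-0.0187,-0.0312,0.0167,0.087],[0,0,0,-0.0187,-0.0312,0.0167,0.087],[0,0,0,-0.0187,-0.0312,0.0167,0.087],[0,0,0,-0.0187,-0.0312,0.0167,0.087],[0,0,0,-0.0187,-0.0312,0.0167,0.087]]'; python3 -c "
from h import *
plan((.44,-.045,.24),34,0)"
```

```text
clock: 0.6
position: [0.3136, 0.388, 0.2913]
tool_rot: [-0.0, 0.177, 0.984, -0.0]
force: [0.5, 0.2, 1.5]
width: 0.0867
gripper_force: 0.0
clock: 1.1
position: [0.4003, 0.1688, 0.3413]
tool_rot: [-0.0, 0.177, 0.984, 0.0]
force: [0.7, -0.2, 1.2]
width: 0.0869
gripper_force: 0.0
clock: 1.6
position: [0.4398, -0.0454, 0.2401]
tool_rot: [0.0, 0.177, 0.984, 0.0]
force: [0.6, 0.3, -0.2]
width: 0.0869
gripper_force: 0.0
pos [ 0.4398 -0.0454  0.2401] q [-0.63 -0.18  0.6   1.96  0.1   1.34  1.16] F [ 0.6  0.3 -0.2] t 1.6
d now-axes [0.     0.0005 0.0001]  rotvec [ 6.0000e-04 -8.0000e-04  2.1926e+00]  d goal-axes [ 0.0004 -0.0003  0.0001]
```

```bash
python3 inch.py '[[0,0,0.1218,0,0,0,0.087],[0,0,0.1218,0,0,0,0.087],[0,0,0.1218,0,0,0,0.087],[0,0,0.1218,0,0,0,0.087],[0,0,0.1218,0,0,0,0.087],[0,0,0.1218,0,0,0,0.087],[0,0,0.1218,0,0,0,0.087],[0,0,0.1218,0,0,0,0.087],[0,0,0.1218,0,0,0,0.087]]' >/dev/null&& python3 inch.py '[[0,0,0.1218,0,0,0,0.087],[0,0,0.1218,0,0,0,0.087],[0,0,0.1218,0,0,0,0.087],[0,0,0.1218,0,0,0,0.087],[0,0,0.1218,0,0,0,0.087],[0,0,0.1218,0,0,0,0.087],[0,0,0.1218,0,0,0,0.087],[0,0,0.1218,0,0,0,0.087],[0,0,0.1218,0,0,0,0.087]]'&& python3 inch.py '[[0,0.125,0,0,0,0,0.087],[0,0.125,0,0,0,0,0.087],[0,0.125,0,0,0,0,0.087],[0,0.125,0,0,0,0,0.087],[0,0.125,0,0,0,0,0.087],[0,0.125,0,0,0,0,0.087]]'; python3 -c "
from h import *
plan((.44,-.045,.24),34,43)"
```

```text
clock: 3.1
position: [0.4399, -0.0437, 0.2406]
tool_rot: [-0.0, 0.957, 0.289, -0.0]
force: [-0.2, 0.4, 0.1]
width: 0.0871
gripper_force: 0.0
clock: 3.6
position: [0.4428, -0.0418, 0.2434]
tool_rot: [-0.071, 0.935, 0.292, 0.189]
force: [-0.9, -0.0, -0.1]
width: 0.0868
gripper_force: 0.0
pos [ 0.4428 -0.0418  0.2434] q [ 0.34 -0.3  -0.04  2.13 -0.39  1.1  -0.53] F [-0.9 -0.  -0.1] t 3.6
d now-axes [-0.0051  0.0011  0.0014]  rotvec [-0.0283  0.3453  0.0026]  d goal-axes [-0.0053  0.0011 -0.0004]
```

```bash
python3 inch.py '[[0,0,0,0.028,0,-0.028,0.087],[0,0,0,0.028,0,-0.028,0.087]]' >/dev/null; python3 inch.py '[[0,0.1,0,0,0,0,0.087],[0,0.1,0,0,0,0,0.087],[0,0.05,0,0,0,0,0.087],[0,0,0,0,0,0,0.087]]'; python3 -c "
from h import *
plan((.4864,-.0207,.135),34,35)"
```

```text
clock: 4.1
position: [0.4865, -0.0378, 0.3105]
tool_rot: [-0.115, 0.906, 0.281, 0.296]
force: [-0.9, 0.3, -0.9]
width: 0.0871
gripper_force: 0.0
pos [ 0.4865 -0.0378  0.3105] q [ 0.59 -0.3  -0.15  2.08 -0.69  1.14 -0.3 ] F [-0.9  0.3 -0.9] t 4.1
d now-axes [-0.0979 -0.0067  0.1465]  rotvec [-0.046  -0.0338 -0.0072]  d goal-axes [-0.0928 -0.0142  0.1492]
```

```bash
python3 inch.py '[[0,0,0,-0.0196,-0.0013,0.0293,0.087],[0,0,0,-0.0196,-0.0013,0.0293,0.087],[0,0,0,-0.0196,-0.0013,0.0293,0.087],[0,0,0,-0.0196,-0.0013,0.0293,0.087],[0,0,0,-0.0196,-0.0013,0.0293,0.087],[-0.046,0,0,0,0,0,0.087],[0,0,0,0,0,0,0.087]]'; python3 -c "
from h import *
plan((.4864,-.0207,.135),34,37)"
```

```text
clock: 4.68
position: [0.4858, -0.0166, 0.134]
tool_rot: [-0.095, 0.908, 0.277, 0.3]
force: [-1.2, 0.3, -0.2]
width: 0.0872
gripper_force: 0.0
pos [ 0.4858 -0.0166  0.134 ] q [ 0.52 -0.16 -0.18  2.35 -0.86  0.74 -0.05] F [-1.2  0.3 -0.2] t 4.68
d now-axes [-0.0008  0.0037 -0.0019]  rotvec [-0.006   0.0047 -0.0029]  d goal-axes [-0.0008  0.0038 -0.0018]
```

```bash
python3 -c "
from h import *
plan((.488,-.0196,.036),34,37)"
```

```text
pos [ 0.4858 -0.0166  0.134 ] q [ 0.52 -0.16 -0.18  2.35 -0.86  0.74 -0.05] F [-1.2  0.3 -0.2] t 4.68
d now-axes [-0.0585  0.0044  0.0787]  rotvec [-0.006   0.0047 -0.0029]  d goal-axes [-0.0588  0.0037  0.0784]
```

```bash
python3 inch.py '[[0,0,0,-0.0117,0.0044,0.0157,0.087],[0,0,0,-0.0117,0,0.0157,0.087],[0,0,0,-0.0117,0,0.0157,0.087],[0,0,0,-0.0117,0,0.0157,0.087]]'; python3 -c "
from h import *
plan((.488,-.0196,.036),34,37)
cv2.imwrite('pics/t2.png',cv2.resize(cams.read_camera('top')[215:315,280:400],None,fx=6,fy=6,interpolation=2))"
```

```text
clock: 5.02
position: [0.4929, -0.023, 0.0605]
tool_rot: [-0.092, 0.907, 0.277, 0.305]
force: [-0.6, 0.7, 0.2]
width: 0.0872
gripper_force: 0.0
pos [ 0.4929 -0.023   0.0605] q [ 0.51  0.   -0.17  2.39 -1.05  0.59  0.22] F [-0.6  0.7  0.2] t 5.02
d now-axes [-0.0165 -0.0056  0.0182]  rotvec [ 0.0018 -0.0021  0.0008]  d goal-axes [-0.0165 -0.0055  0.0182]
```

View pics/t2.png

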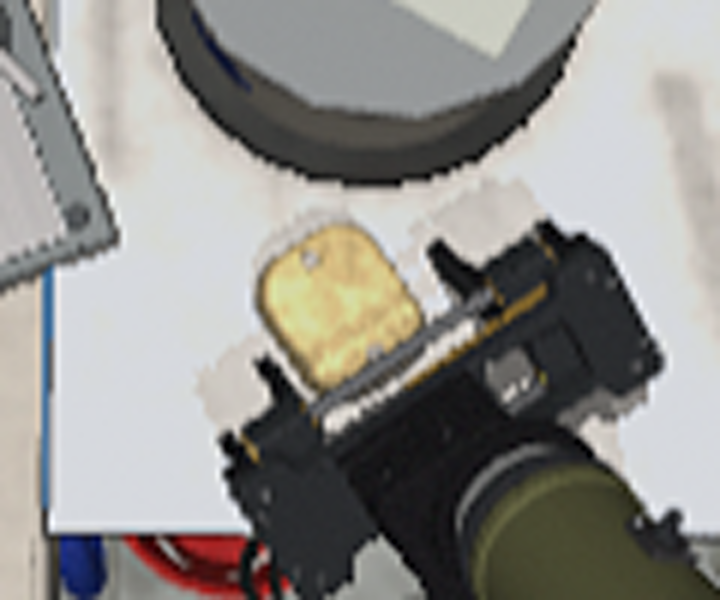

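The fingers straddle the flask, with tips at (270,365) and (440,250) in the crop. The yaw matches, and the offset is about 5 mm to the right, which agrees with the plan numbers.

```bash
python3 inch.py '[[0,0,0,-0.008,-0.0055,0.009,0.087],[0,0,0,-0.0085,0,0.0092,0.087],[0,0,0,0,0,0,0.087],[0,0,0,0,0,0,0.05],[0,0,0,0,0,0,0.05],[0,0,0,0,0,0,0.05],[0,0,0,0,0,0,0.05],[0,0,0,0,0,0,0.05],[0,0,0,0,0,0,0.05]]' 30; python3 -c "
from h import *
plan((.488,-.0196,.036),34,37)"
```

```text
clock: 5.82
position: [0.4875, -0.0209, 0.0357]
tool_rot: [-0.091, 0.907, 0.275, 0.304]
force: [0.7, -3.3, 2.7]
width: 0.0627
gripper_force: 30.0
pos [ 0.4875 -0.0209  0.0357] q [ 0.51  0.05 -0.17  2.42 -1.15  0.55  0.33] F [ 0.7 -3.3  2.7] t 5.82
d now-axes [ 0.0011 -0.0009  0.0005]  rotvec [ 0.0041 -0.0011 -0.0026]  d goal-axes [ 0.0011 -0.0009  0.0005]
```

```bash
python3 inch.py '[[0,0,0,0.012,0,-0.016,0.05],[0,0,0,0.012,0,-0.016,0.05],[0,0,0,0.012,0,-0.016,0.05]]'; python3 -c "
from h import *
plan(w(P,(-116,0,105)),np.degrees(P[2]),37)"
```

```text
clock: 6.07
position: [0.4832, -0.0183, 0.0928]
tool_rot: [-0.095, 0.908, 0.277, 0.301]
force: [0.9, -0.5, -5.6]
width: 0.0625
gripper_force: 30.0
pos [ 0.4832 -0.0183  0.0928] q [ 0.51 -0.09 -0.17  2.39 -0.95  0.66  0.08] F [ 0.9 -0.5 -5.6] t 6.07
d now-axes [ 0.1318 -0.1157  0.0839]  rotvec [-0.144   0.0051  0.183 ]  d goal-axes [ 0.1071 -0.1485  0.0654]
```

```bash
python3 inch.py '[[0,0,0,0.022,-0.0193,0.014,0.05],[0,0,0,0.022,-0.0193,0.014,0.05],[0,0,0,0.022,-0.0193,0.014,0.05],[0,0,0,0.022,-0.0193,0.014,0.05],[0,0,0,0.022,-0.0193,0.014,0.05],[0,0,0,0.022,-0.0193,0.014,0.05],[-0.072,0.0025,0.0915,0,0,0,0.05],[-0.072,0.0025,0.0915,0,0,0,0.05],[0,0,0,0,0,0,0.05],[0,0,0,0,0,0,0.05]]'; python3 -c "
from h import *
plan(w(P,(-116,0,105)),np.degrees(P[2]),37)
p=[P[0],P[1],P[2]]
im=cams.read_camera('top'); l,s,ce=brass('top',im)
for i in range(1,len(s)):
    if s[i,4]>150 and 200<ce[i][1]<300 and 230<ce[i][0]<340:
        c=cv2.findContours((l==i).astype('uint8'),0,1)[0][0]; print(s[i],cv2.minAreaRect(np.array([ray('top',q[0],.122)[:2] for q in c],np.float32)))
print(w(P,(-98,0,0)))
cv2.imwrite('pics/t3.png',cv2.resize(im[170:290,215:345],None,fx=5,fy=5,interpolation=2))"
```

```text
clock: 6.9
position: [0.5467, 0.1623, 0.1022]
tool_rot: [-0.072, 0.924, 0.223, 0.302]
force: [0.0, 0.4, -4.9]
width: 0.0621
gripper_force: 30.0
pos [0.5467 0.1623 0.1022] q [ 0.29 -0.04 -0.54  2.31 -0.55  0.28 -0.87] F [ 0.   0.4 -4.9] t 6.9
d now-axes [ 0.0032 -0.0017 -0.0011]  rotvec [-0.0653  0.0142  0.0911]  d goal-axes [ 0.0031 -0.0019 -0.0011]
[255 226  28  28 484] ((0.5693358778953552, 0.1738968789577484), (0.05974018573760986, 0.0597681999206543), 27.06229019165039)
[0.5645063  0.17101293 0.        ]
```

View pics/t3.png

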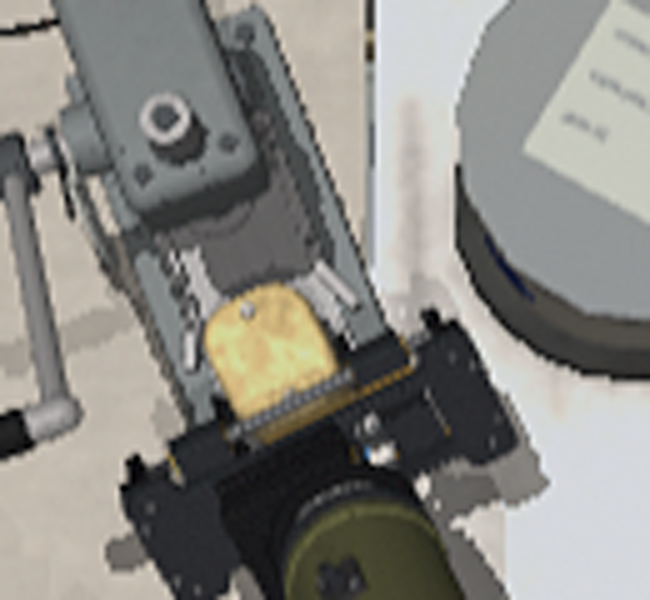

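The flask is held square over the bed front, with its front end at crop (260,290). It still needs about 0.11 rad of yaw to match the press.

```bash
python3 inch.py '[[-0.022,0.0047,0.03,0,0,0,0.05],[-0.022,0.0047,0.03,0,0,0,0.05],[-0.022,0.0047,0.03,0.0032,-0.0018,-0.001,0.05],[0,0,0,0,0,0,0.05],[0,0,0,0,0,0,0.05]]'; python3 -c "
from h import *
plan(w(P,(-116,0,64)),np.degrees(P[2]),37)"
```

```text
clock: 7.37
position: [0.5501, 0.1635, 0.1068]
tool_rot: [-0.056, 0.933, 0.169, 0.314]
force: [0.1, -0.1, -5.4]
width: 0.0622
gripper_force: 30.0
pos [0.5501 0.1635 0.1068] q [ 0.33 -0.05 -0.63  2.32 -0.25  0.23 -1.3 ] F [ 0.1 -0.1 -5.4] t 7.37
d now-axes [-0.0274 -0.0021  0.033 ]  rotvec [ 0.0035 -0.0035 -0.0007]  d goal-axes [-0.0273 -0.002   0.0331]
```

```bash
python3 inch.py '[[0,0,0,-0.0091,-0.0007,0.011,0.05],[0,0,0,-0.0091,-0.0007,0.011,0.05],[0,0,0,-0.0091,-0.0007,0.011,0.05],[0,0,0,0,0,0,0.05],[0,0,0,0,0,0,0.05]]'; python3 inch.py '[[0,0,0,-0.0012,0,0.0016,0.05],[0,0,0,0,0,0,0.05]]';  python3 -c "
from h import *
plan(w(P,(-116,0,60.7)),np.degrees(P[2]),37)"
```

```text
clock: 7.78
position: [0.5477, 0.1646, 0.0636]
tool_rot: [-0.056, 0.933, 0.168, 0.314]
force: [-1.0, -0.0, -5.4]
width: 0.0622
gripper_force: 30.0
clock: 7.95
position: [0.5485, 0.1649, 0.063]
tool_rot: [-0.056, 0.933, 0.168, 0.315]
force: [-0.7, 0.2, -4.8]
width: 0.0624
gripper_force: 30.0
pos [0.5485 0.1649 0.063 ] q [ 0.28  0.05 -0.62  2.35  0.1   0.1  -1.63] F [-0.7  0.2 -4.8] t 7.95
d now-axes [-0.0021 -0.      0.0013]  rotvec [ 0.0046 -0.0049 -0.0029]  d goal-axes [-0.0021 -0.      0.0013]
```

```bash
python3 inch.py '[[0,0,0,-0.0012,0,0.0016,0.05],[0,0,0,-0.0012,0,0.0016,0.05],[0,0,0,0,0,0,0.05]]';  python3 -c "
from h import *
plan(w(P,(-116,0,60.7)),np.degrees(P[2]),37)"
```

```text
clock: 8.2
position: [0.5496, 0.165, 0.0608]
tool_rot: [-0.055, 0.932, 0.168, 0.316]
force: [-2.5, 2.5, -0.2]
width: 0.0621
gripper_force: 30.0
pos [0.5496 0.165  0.0608] q [ 0.45  0.07 -0.78  2.35  0.3   0.1  -1.81] F [-2.5  2.5 -0.2] t 8.2
d now-axes [-0.0016 -0.0003 -0.0012]  rotvec [ 0.0056 -0.0068 -0.0015]  d goal-axes [-0.0016 -0.0004 -0.0011]
```

```bash
python3 inch.py '[[0,0,0,0.008,0,0.006,0.05],[0,0,0,0.008,0,0.006,0.05],[0,0,0,0.008,0,0.006,0.05],[0,0,0,0,0,0,0.05]]';  python3 -c "
from h import *
plan(w(P,(-86,0,60.7)),np.degrees(P[2]),37)"
```

```text
clock: 8.53
position: [0.5788, 0.1761, 0.0612]
tool_rot: [-0.056, 0.932, 0.168, 0.316]
force: [0.4, 0.8, -4.7]
width: 0.0624
gripper_force: 30.0
pos [0.5788 0.1761 0.0612] q [ 0.25  0.13 -0.59  2.28  0.47  0.11 -1.99] F [ 0.4  0.8 -4.7] t 8.53
d now-axes [-0.0028 -0.0003 -0.0016]  rotvec [ 0.0049 -0.0072 -0.0026]  d goal-axes [-0.0028 -0.0003 -0.0016]
```

```bash
python3 inch.py '[[0,0,0,0.008,0,0.006,0.05],[0,0,0,0.008,0,0.006,0.05],[0,0,0,0,0,0,0.05]]';  python3 -c "
from h import *
plan(w(P,(-66,0,60.7)),np.degrees(P[2]),37)
cv2.imwrite('pics/t4.png',cv2.resize(cams.read_camera('top')[170:290,215:345],None,fx=5,fy=5,interpolation=2))"
```

```text
clock: 8.78
position: [0.5965, 0.1834, 0.0607]
tool_rot: [-0.056, 0.932, 0.168, 0.315]
force: [-0.8, 0.4, -4.4]
width: 0.0619
gripper_force: 30.0
pos [0.5965 0.1834 0.0607] q [ 0.18  0.16 -0.53  2.24  0.54  0.12 -2.04] F [-0.8  0.4 -4.4] t 8.78
d now-axes [-0.0018  0.0003 -0.0014]  rotvec [ 0.0041 -0.0061 -0.0021]  d goal-axes [-0.0018  0.0003 -0.0014]
```

View pics/t4.png

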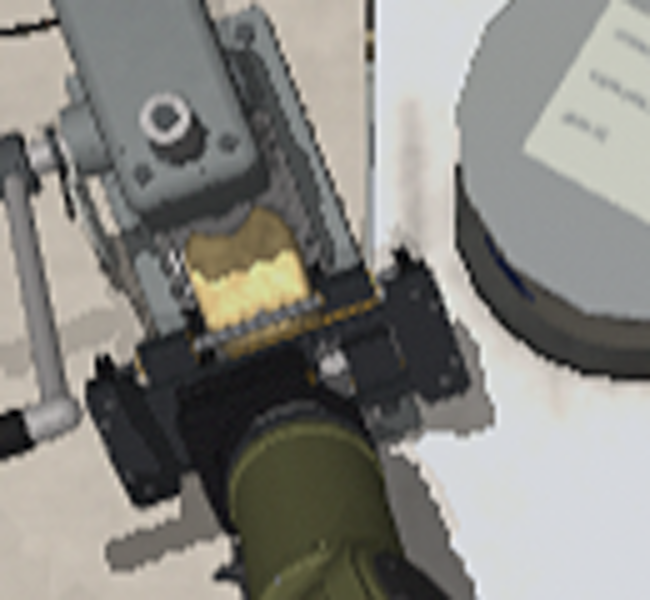

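The flask is centred between the guides and clear of the lever. I'll keep sliding it in.

```bash
python3 inch.py '[[0,0,0,0.008,0,0.006,0.05],[0,0,0,0.008,0,0.006,0.05],[0,0,0,0,0,0,0.05]]' | grep force; python3 inch.py '[[0,0,0,0.0064,0,0.0048,0.05],[0,0,0,0,0,0,0.05]]';  python3 -c "
from h import *
plan(w(P,(-38,0,60.7)),np.degrees(P[2]),37)"
```

```text
force: [0.8, -0.2, -3.1]
gripper_force: 30.0
clock: 9.25
position: [0.6214, 0.1928, 0.06]
tool_rot: [-0.056, 0.933, 0.168, 0.315]
force: [-0.1, 0.1, -2.0]
width: 0.0622
gripper_force: 30.0
pos [0.6214 0.1928 0.06  ] q [ 0.12  0.21 -0.48  2.18  0.59  0.14 -2.09] F [-0.1  0.1 -2. ] t 9.25
d now-axes [-0.0003  0.0003 -0.0011]  rotvec [ 0.004  -0.0047 -0.0022]  d goal-axes [-0.0004  0.0003 -0.0011]
```

```bash
python3 inch.py '[[0,0,0,0,0,0,0.078],[0,0,0,0,0,0,0.078],[0,0,0,0,0,0,0.078],[0,0,0,0,0,0,0.078],[0,0,0,-0.0128,0,-0.0096,0.078],[0,0,0,-0.0128,0,-0.0096,0.078],[0,0,0,-0.0128,0,-0.0096,0.078],[0,0,0,0,0,0,0],[0,0,0,0,0,0,0],[0,0,0,0,0,0,0]]' 10; python3 inch.py '[[0,0,0,0,0,0,0],[0,0,0,0,0,0,0],[0,0,0,0,0,0,0],[0,0,0,0,0,0,0]]';  python3 -c "
from h import *
plan(w(P,(-76,0,60.7)),np.degrees(P[2]),37)"
```

```text
clock: 10.08
position: [0.5772, 0.1759, 0.0598]
tool_rot: [-0.056, 0.932, 0.168, 0.315]
force: [-0.1, -0.7, 0.7]
width: 0.0653
gripper_force: 0.0
clock: 10.42
position: [0.5764, 0.1762, 0.0591]
tool_rot: [-0.056, 0.933, 0.168, 0.314]
force: [0.4, 0.3, 1.0]
width: 0.0394
gripper_force: 0.0
pos [0.5764 0.1762 0.0591] q [ 0.26  0.13 -0.61  2.29  0.5   0.11 -2.01] F [0.4 0.3 1. ] t 10.42
d now-axes [0.0081 0.0006 0.0042]  rotvec [ 0.0038 -0.0038 -0.0022]  d goal-axes [0.0081 0.0007 0.0042]
```

```bash
python3 inch.py '[[0,0,0,0,0,0,0],[0,0,0,0,0,0,0],[0,0,0,0,0,0,0],[0,0,0,0,0,0,0],[0,0,0,0,0,0,0],[0,0,0,0,0,0,0],[0,0,0,0.0056,0,0.0042,0],[0,0,0,0.0056,0,0.0042,0],[0,0,0,0,0,0,0]]'; for i in 1; do python3 inch.py '[[0,0,0,0.0032,0,0.0024,0],[0,0,0,0.0032,0,0.0024,0],[0,0,0,0,0,0,0]]'; done;  python3 -c "
from h import *
plan(w(P,(-57,0,60.7)),np.degrees(P[2]),37)"
```

```text
clock: 11.17
position: [0.5902, 0.1809, 0.0594]
tool_rot: [-0.056, 0.933, 0.168, 0.314]
force: [0.5, -0.9, 0.3]
width: 0.0005
gripper_force: 0.0
clock: 11.42
position: [0.5969, 0.1835, 0.059]
tool_rot: [-0.055, 0.933, 0.168, 0.314]
force: [-1.3, -1.5, 0.9]
width: 0.0002
gripper_force: 0.8
pos [0.5969 0.1835 0.059 ] q [ 0.19  0.17 -0.54  2.24  0.56  0.12 -2.07] F [-1.3 -1.5  0.9] t 11.42
d now-axes [0.006  0.0002 0.0025]  rotvec [ 0.0044 -0.003  -0.0024]  d goal-axes [0.0061 0.0002 0.0025]
```

Contact was gentle, so I'll continue in small steps until it meets the stop.

```bash
python3 inch.py '[[0,0,0,0.0024,0,0.0018,0],[0,0,0,0,0,0,0]]'|egrep "posi|^force"; python3 inch.py '[[0,0,0,0.0024,0,0.0018,0],[0,0,0,0,0,0,0]]'|egrep "posi|^force";  python3 -c "
from h import *
plan(w(P,(-57,0,60.7)),np.degrees(P[2]),37)"
```

```text
position: [0.5995, 0.1844, 0.059]
force: [-1.9, -3.1, 1.1]
position: [0.6023, 0.1855, 0.059]
force: [-0.7, -1.2, 0.3]
pos [0.6023 0.1855 0.059 ] q [ 0.17  0.18 -0.53  2.23  0.58  0.13 -2.08] F [-0.7 -1.2  0.3] t 11.75
d now-axes [ 0.0015  0.0002 -0.001 ]  rotvec [ 0.0044 -0.003  -0.0024]  d goal-axes [ 0.0015  0.0002 -0.001 ]
```

```bash
for i in 1; do python3 inch.py '[[0,0,0,0.0016,0,0.0012,0],[0,0,0,0,0,0,0]]'|egrep "posi|^force"; python3 inch.py '[[0,0,0,0.0016,0,0.0012,0],[0,0,0,0,0,0,0]]'|egrep "posi|^force"; python3 inch.py '[[0,0,0,0.0016,0,0.0012,0],[0,0,0,0,0,0,0]]'|egrep "posi|^force"; done;  python3 -c "
from h import *
plan(w(P,(-57,0,60.7)),np.degrees(P[2]),37)"
```

```text
position: [0.6041, 0.1862, 0.059]
force: [-2.1, -0.6, 0.1]
position: [0.6061, 0.1869, 0.0591]
force: [-3.6, -1.3, -0.1]
position: [0.6069, 0.1872, 0.0585]
force: [-12.5, -3.8, 9.0]
pos [0.6069 0.1872 0.0585] q [ 0.16  0.19 -0.51  2.22  0.59  0.13 -2.09] F [-12.5  -3.8   9. ] t 12.25
d now-axes [-0.0022  0.0002 -0.0044]  rotvec [ 0.0051 -0.0011 -0.002 ]  d goal-axes [-0.0022  0.0002 -0.0044]
```

The flask met the stop at about 13 N, so it is seated, and the press is about 4 mm deeper than my fit. I'll back off, stand the tool upright, and check.

```bash
sed -i 's/^P=.*/P=[.6592,.2068,.3607]/' h.py; python3 inch.py '[[0,0,0,-0.016,0,-0.012,0],[0,0,0,-0.03,0.01,-0.0225,0],[0,0,0,-0.03,0.01,-0.0225,0],[0,0,0,-0.02,0.01,-0.015,0],[0,-0.1075,0,0,0,0,0],[0,-0.1075,0,0,0,0,0],[0,-0.1075,0,0,0,0,0],[0,-0.1075,0,0,0,0,0],[0,-0.1075,0,0,0,0,0],[0,-0.1075,0,0,0,0,0]]'; python3 inch.py '[[0,0,0,0,0,-0.04,0.05],[0,0,0,0,0,-0.04,0.05],[0,0,0,0,0,-0.04,0.05],[0,0,0,0,0,-0.04,0.05],[0,0,0,0,0,-0.04,0.05],[0,0,0,0,0,-0.04,0.05],[0,0,0,0,0,-0.04,0.05],[0,0,0,0,0,-0.04,0.05]]';  python3 -c "
from h import *
plan(w(P,(-124.4,136,400)),np.degrees(P[2])+90,0)
cv2.imwrite('pics/s5.png',cv2.resize(cams.read_camera('side')[140:260,270:400],None,fx=5,fy=5,interpolation=2))"
```

```text
clock: 13.08
position: [0.5573, 0.1559, 0.0619]
tool_rot: [-0.004, 0.984, 0.177, 0.001]
force: [1.1, -0.4, 1.6]
width: 0.0001
gripper_force: 0.0
clock: 13.75
position: [0.5554, 0.1531, 0.3832]
tool_rot: [-0.005, 0.984, 0.177, 0.003]
force: [0.6, 0.5, 0.1]
width: 0.0451
gripper_force: 0.0
pos [0.5554 0.1531 0.3832] q [ 0.51  0.24 -1.    1.38  0.2   1.62 -1.67] F [0.6 0.5 0.1] t 13.75
d now-axes [-0.0088 -0.1497 -0.0156]  rotvec [-3.000e-04 -1.300e-02 -1.575e+00]  d goal-axes [ 0.1496 -0.0083 -0.0168]
```

View pics/s5.png

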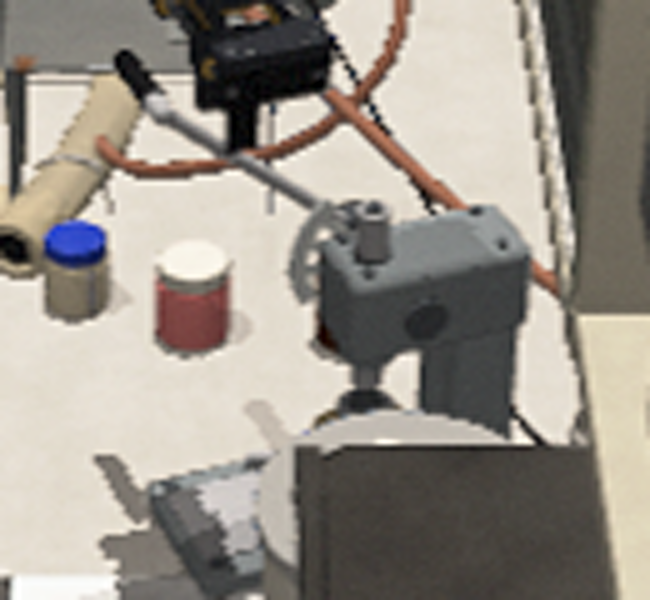

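The side view shows brass just visible under the plate at (320,410) with the lever still up; the gripper is above the lever, clear of it. Now I'll turn the tool so it pinches the handle.

```bash
python3 inch.py '[[0,0,-0.1212,0,0,-0.005,0.05],[0,0,-0.1212,0,0,-0.005,0.05],[0,0,-0.1212,0,0,-0.005,0.05],[0,0,-0.1212,0,0,0,0.05],[0,0,-0.1212,0,0,0,0.05],[0,0,-0.1212,0,0,0,0.05],[0,0,-0.1212,0,0,0,0.05]]'>/dev/null; python3 inch.py '[[0,0,-0.1212,0,0,0,0.05],[0,0,-0.1212,0,0,0,0.05],[0,0,-0.1212,0,0,0,0.05],[0,0,-0.1212,0,0,0,0.05],[0,0,-0.1212,0,0,0,0.05],[0,0,-0.1212,0,0,0,0.05],[0,0,0,0,0,0,0.05]]';  python3 -c "
from h import *
plan(w(P,(-124.4,136,400)),np.degrees(P[2])+90,0)
im=cams.read_camera('top'); g=cv2.cvtColor(im,cv2.COLOR_BGR2HSV)
m=cv2.inRange(g,(12,60,40),(35,255,255)); m[:190]=0;m[270:]=0;m[:,:225]=0;m[:,295:]=0
ys,xs=np.nonzero(m);print(len(xs)); pts=np.c_[xs,ys]
c,s=np.cos(P[2]),np.sin(P[2])
W=np.array([ray('top',q,.077)[:2]-P[:2] for q in pts]); L=W@np.array([[c,-s],[s,c]])
print((L.min(0)*1e3).round(1),(L.max(0)*1e3).round(1))"
```

```text
clock: 14.97
position: [0.5556, 0.153, 0.3957]
tool_rot: [-0.002, 0.567, 0.824, 0.006]
force: [0.2, -0.1, 0.3]
width: 0.0502
gripper_force: 0.0
pos [0.5556 0.153  0.3957] q [ 0.67  0.35 -1.28  1.34  0.33  1.68 -0.19] F [ 0.2 -0.1  0.3] t 14.97
d now-axes [ 0.1498 -0.0079 -0.0029]  rotvec [ 0.007  -0.0097  0.0038]  d goal-axes [ 0.1498 -0.0085 -0.0043]
5021
[-191.   -85.5] [ 82.5 112.1]
```

```bash
python3 inch.py '[[0,0,0,0.0375,-0.002,0,0.05],[0,0,0,0.0375,-0.002,0,0.05],[0,0,0,0.0375,-0.002,0,0.05],[0,0,0,0.0375,-0.002,0,0.05],[0,0,0,0,0,0,0.05],[0,0,0,0,0,0,0.05]]';  python3 -c "
from h import *
plan(w(P,(-124.4,136,322)),np.degrees(P[2])+90,0)
im=cams.read_camera('top'); g=cv2.cvtColor(im,cv2.COLOR_BGR2HSV)
for y in(-15,0,15):
  print(y,[(x,*g[tuple(np.round(proj('top',w(P,(x,y,77)))[0]).astype(int)[::-1])].tolist()) for x in range(-70,-20,5)])
cv2.imwrite('pics/t6.png',im)
b=np.nonzero((im.max(2)<60)[:])
m=(im.max(2)<55).astype('uint8'); m[:230]=0;m[285:]=0;m[:,:185]=0;m[:,230:]=0
print(cv2.connectedComponentsWithStats(m)[2:])
print('handle pred',proj('top',w(P,(-124.4,97,322))),proj('top',w(P,(-124.4,165,322))),'tcp',proj('top',status.get_obs()['position']))"
```

```text
clock: 15.52
position: [0.4924, 0.2936, 0.3975]
tool_rot: [-0.002, 0.567, 0.824, 0.005]
force: [-0.5, -0.1, 1.0]
width: 0.0501
gripper_force: 0.0
pos [0.4924 0.2936 0.3975] q [ 0.41  0.33 -1.28  1.35  0.32  1.68 -0.45] F [-0.5 -0.1  1. ] t 15.52
d now-axes [-0.0048  0.0005  0.0755]  rotvec [ 0.007  -0.009   0.0045]  d goal-axes [-0.0041  0.001   0.0755]
-15 [(-70, 8, 5, 193), (-65, 0, 4, 195), (-60, 10, 10, 154), (-55, 30, 2, 104), (-50, 20, 38, 101), (-45, 20, 100, 97), (-40, 20, 95, 99), (-35, 20, 97, 131), (-30, 21, 99, 144), (-25, 20, 99, 142)]
0 [(-70, 0, 7, 193), (-65, 5, 8, 195), (-60, 8, 7, 154), (-55, 150, 2, 103), (-50, 20, 86, 89), (-45, 20, 99, 93), (-40, 20, 92, 111), (-35, 20, 92, 114), (-30, 18, 35, 110), (-25, 18, 39, 112)]
15 [(-70, 0, 6, 171), (-65, 0, 5, 169), (-60, 10, 5, 170), (-55, 0, 4, 136), (-50, 21, 57, 71), (-45, 22, 100, 84), (-40, 19, 96, 98), (-35, 21, 97, 123), (-30, 21, 96, 130), (-25, 21, 100, 146)]
(array([[     0,      0,    640,    480, 306614],
       [   185,    230,     37,     55,    584],
       [   191,    234,      1,      2,      2]], dtype=int32), array([[319.72796741, 239.47059821],
       [200.25171233, 254.95376712],
       [191.        , 234.5       ]]))
handle pred [[220.01712221 252.88848323]] [[190.19898053 263.85124684]] tcp [[192.72868813 255.75546913]]
```

Brass starts at x≈-50 on the z=77 mm plane. That corresponds to the flask's front face at about -38 mm, so it is home and square. Next, down over the handle to pinch.

```bash
python3 inch.py '[[0,0,0,0,-0.003,0.025,0.05],[0,0,0,0,0,0.025,0.05],[0,0,0,0,0,0.0255,0.05],[0,0,0,0,0,0,0.05]]'; python3 -c "
from h import *
cv2.imwrite('pics/t7.png',cams.read_camera('top')); plan(w(P,(-128,140,322)),np.degrees(P[2])+90,0)"; python3 inch.py '[[0,0,0,0,0,0,0.01],[0,0,0,0,0,0,0.01],[0,0,0,0,0,0,0.01],[0,0,0,0,0,0,0.01],[0,0,0,0,0,0,0.01],[0,0,0,0,0,0,0.01],[0,0,0,0,0,0,0.01]]' 15;  python3 -c "
from h import *
plan(w(P,(-128,140,322)),np.degrees(P[2])+90,0)"
```

```text
clock: 15.9
position: [0.4919, 0.286, 0.3168]
tool_rot: [-0.003, 0.571, 0.821, 0.001]
force: [-1.4, -1.2, -0.7]
width: 0.0501
gripper_force: 0.0
pos [0.4924 0.2869 0.3194] q [ 0.45  0.34 -1.27  1.5   0.32  1.53 -0.46] F [ 0.1 -0.1  1. ] t 15.95
d now-axes [ 0.0062 -0.0003 -0.0025]  rotvec [ 0.0014 -0.0073 -0.0043]  d goal-axes [ 0.0062 -0.0002 -0.0026]
clock: 16.53
position: [0.491, 0.29, 0.3218]
tool_rot: [-0.002, 0.568, 0.823, 0.004]
force: [-2.5, -1.4, 3.0]
width: 0.0193
gripper_force: 15.0
pos [0.491  0.29   0.3218] q [ 0.45  0.34 -1.28  1.5   0.32  1.53 -0.46] F [-2.5 -1.4  3. ] t 16.53
d now-axes [ 0.0028  0.     -0.0001]  rotvec [ 0.004  -0.0083  0.0015]  d goal-axes [ 0.0028  0.     -0.0002]
```

The handle is pinched at 19.3 mm width, with the TCP at z=0.3218, matching its predicted height. Next I'll follow the lever's arc down.

```bash
python3 inch.py '[[0,0,0,0,-0.010,0.0125,0.01],[0,0,0,0,-0.0091,0.0132,0.01],[0,0,0,0,-0.0079,0.0138,0.01],[0,0,0,0,0,0,0.01]]' 35;python3 inch.py '[[0,0,0,0,-0.0068,0.0145,0.01],[0,0,0,0,-0.0057,0.015,0.01],[0,0,0,0,-0.0043,0.0154,0.01],[0,0,0,0,0,0,0.01],[0,0,0,0,0,0,0.01]]';  python3 -c "
from h import *
plan(w(P,(-128-43.8,140,190+47.5)),np.degrees(P[2])+90,0)"
```

```text
clock: 16.87
position: [0.4648, 0.2797, 0.2801]
tool_rot: [-0.002, 0.568, 0.823, 0.003]
force: [-3.5, -2.2, 3.4]
width: 0.0189
gripper_force: 34.9
clock: 17.28
position: [0.4501, 0.274, 0.2372]
tool_rot: [-0.002, 0.569, 0.823, 0.002]
force: [-5.9, -6.9, 7.9]
width: 0.0193
gripper_force: 35.0
pos [0.4501 0.274  0.2372] q [ 0.56  0.25 -1.3   1.73  0.25  1.34 -0.43] F [-5.9 -6.9  7.9] t 17.28
d now-axes [ 0.0034  0.0001 -0.0003]  rotvec [ 0.0016 -0.0062  0.0006]  d goal-axes [ 0.0034  0.0001 -0.0003]
```

```bash
python3 inch.py '[[0,0,0,0,-0.0032,0.0156,0.01],[0,0,0,0,-0.0016,0.0119,0.01],[0,0,0,0,-0.0008,0.010,0.01],[0,0,0,0,0,0,0.01],[0,0,0,0,0,0,0.01]]';  python3 -c "
from h import *
plan(w(P,(-128-49.6,140,190)),np.degrees(P[2])+90,0)
cv2.imwrite('pics/t8.png',cams.read_camera('top'));cv2.imwrite('pics/s8.png',cams.read_camera('side'))"
```

```text
clock: 17.7
position: [0.4451, 0.272, 0.1998]
tool_rot: [-0.002, 0.569, 0.823, 0.002]
force: [-6.8, -7.7, 8.9]
width: 0.0186
gripper_force: 35.0
pos [0.4451 0.272  0.1998] q [ 0.54  0.28 -1.29  1.79  0.27  1.28 -0.45] F [-6.8 -7.7  8.9] t 17.7
d now-axes [ 0.0034 -0.0003  0.0098]  rotvec [ 0.0006 -0.0057  0.0004]  d goal-axes [ 0.0034 -0.0003  0.0098]
```

```bash
python3 inch.py '[[0,0,0,0,-0.0003,0.0050,0.01],[0,0,0,0,0,0.0048,0.01],[0,0,0,0,0,0,0.01],[0,0,0,0,0,0,0.01],[0,0,0,0,0,0,0.01]]';  python3 -c "
from h import *
plan(w(P,(-128-49.6,140,190)),np.degrees(P[2])+90,0)
a=cams.read_camera('side')[150:230,290:380];b=cams.read_camera('top')[170:270,190:290]
a=cv2.resize(a,(630,560),interpolation=2)
cv2.imwrite('pics/s9.png',np.hstack([cv2.resize(a,(420,373),interpolation=2),cv2.resize(b,(373,373),interpolation=2)]))"
```

```text
clock: 18.22
position: [0.4449, 0.2719, 0.1903]
tool_rot: [-0.002, 0.569, 0.823, 0.002]
force: [-7.5, -9.1, 9.9]
width: 0.0189
gripper_force: 35.0
pos [0.4449 0.2719 0.1903] q [ 0.53  0.29 -1.28  1.81  0.28  1.26 -0.46] F [-7.5 -9.1  9.9] t 18.22
d now-axes [ 0.0034 -0.      0.0004]  rotvec [ 0.0005 -0.0053  0.0002]  d goal-axes [ 0.0034 -0.      0.0003]
```

View pics/s9.png

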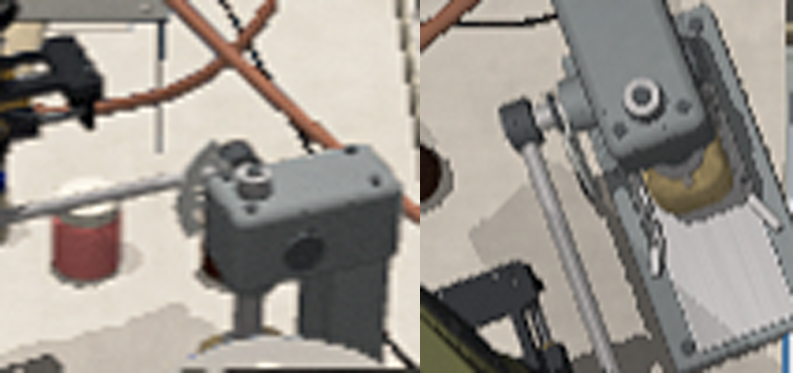

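Right half: the flask is home and centred, with its front end at (690,190). Left half: the arm runs from about (0,218) to (185,180). The vertical handle force of 9.9 N matches the 9–10 N expected at level. I'll hold, and check the arm line against a level one.

```bash
Z='[[0,0,0,0,0,0,0.01],[0,0,0,0,0,0,0.01],[0,0,0,0,0,0,0.01],[0,0,0,0,0,0,0.01],[0,0,0,0,0,0,0.01],[0,0,0,0,0,0,0.01]]'; python3 inch.py '[[0,0,0,0,0,0,0.01],[0,0,0,0,0,0,0.01],[0,0,0,0,0,0,0.01],[0,0,0,0,0,0,0.01],[0,0,0,0,0,0,0.01],[0,0,0,0,0,0,0.01]]' | egrep "posi|^force";  python3 -c "
from h import *
im=cams.read_camera('side').astype(float).sum(2)/3
for v in(.66,.72,.78):
  print(v,[proj('side',w(P,(26-r*np.cos(.72-v),88,190+r*np.sin(.72-v))))[0].round(1).tolist() for r in(50,100,150)])
for u in(295,300,305,310,315,320,325): print(u,im[184:204,u].round().astype(int).tolist())"
```

```text
position: [0.4449, 0.2719, 0.1904]
force: [-6.3, -8.5, 9.4]
0.66 [[329.0, 186.8], [316.1, 188.8], [303.0, 190.8]]
0.72 [[328.9, 187.5], [316.0, 190.2], [302.9, 192.9]]
0.78 [[329.0, 188.2], [316.1, 191.5], [303.0, 194.9]]
295 [222, 222, 221, 221, 220, 218, 218, 219, 222, 203, 141, 140, 93, 172, 211, 187, 190, 221, 221, 221]
300 [218, 218, 219, 218, 217, 218, 222, 224, 217, 176, 136, 88, 153, 204, 202, 201, 197, 198, 198, 198]
305 [218, 215, 218, 216, 227, 242, 243, 231, 174, 132, 91, 169, 103, 108, 95, 95, 87, 87, 85, 89]
310 [218, 216, 217, 222, 238, 241, 200, 176, 124, 101, 239, 235, 118, 106, 107, 90, 94, 87, 82, 84]
315 [221, 218, 218, 220, 220, 197, 176, 124, 86, 148, 152, 114, 116, 108, 116, 117, 114, 114, 102, 101]
320 [219, 217, 216, 219, 183, 172, 118, 102, 229, 219, 217, 217, 218, 218, 219, 217, 218, 220, 221, 221]
325 [218, 216, 215, 196, 197, 125, 109, 227, 219, 218, 215, 215, 217, 219, 217, 220, 220, 218, 219, 216]
```

```bash
python3 -c "
from h import *
now=cams.read_camera('side'); cv2.imwrite('pics/s10.png',now)
def fit(im,v,rs,sl):
    g=im.astype(float).sum(2)/3
    A=proj('side',[w(P,(26-r*np.cos(.72-v),88,190+r*np.sin(.72-v))) for r in rs]); pl=np.polyfit(A[:,0],A[:,1],1)
    U=[];V=[]
    for u in range(int(A[:,0].min()),int(A[:,0].max())):
        if sl and 303<=u<=316: continue
        c=int(round(np.polyval(pl,u))); r=np.arange(c-4,c+5); d=np.clip(165-g[r,u],0,None)
        if d.sum()>20: U.append(u);V.append((d*r).sum()/d.sum())
    p=np.polyfit(U,V,1); res=np.array(V)-np.polyval(p,U); k=abs(res)<1; p=np.polyfit(np.array(U)[k],np.array(V)[k],1)
    return p[0],pl[0],np.polyval(p,316)-np.polyval(pl,316),res.std()
for n,v in(('side0',0),('s8',.671),('s10',.72)):
    print(n,fit(cv2.imread(f'pics/{n}.png'),v,(50,80,120,160,180),n!='side0'))
for v in(.70,.72,.74,.76):
    A=proj('side',[w(P,(26-r*np.cos(.72-v),88,190+r*np.sin(.72-v))) for r in (50,180)]); print(v,(A[1]-A[0])[1]/(A[1]-A[0])[0])
plan(w(P,(-128-49.6,140,190)),np.degrees(P[2])+90,0)"
```

```text
side0 (np.float64(0.5587754708939952), np.float64(0.6027394372703414), np.float64(1.52218920358942), np.float64(0.8401536161955442))
s8 (np.float64(-0.17397211585453287), np.float64(-0.1634047371849523), np.float64(1.2786932513384102), np.float64(0.22691400104394488))
s10 (np.float64(-0.20701946265305174), np.float64(-0.20740677948113947), np.float64(1.192477641890548), np.float64(0.35845970699100627))
0.7 -0.18947672682288325
0.72 -0.20740677948113706
0.74 -0.2253121170377791
0.76 -0.24320709477411406
pos [0.4448 0.2719 0.1904] q [ 0.53  0.29 -1.28  1.81  0.28  1.26 -0.46] F [-7.1 -9.   9.5] t 18.92
d now-axes [ 0.0034 -0.      0.0004]  rotvec [ 0.0006 -0.0052  0.0003]  d goal-axes [ 0.0034 -0.      0.0004]
```

The fitted arm slope is -0.207, against -0.2074 predicted for level, so the lever is level. Now I'll hold it for over three seconds.

```bash
python3 inch.py '[[0,0,0,0,0,0,0.01],[0,0,0,0,0,0,0.01],[0,0,0,0,0,0,0.01],[0,0,0,0,0,0,0.01],[0,0,0,0,0,0,0.01],[0,0,0,0,0,0,0.01],[0,0,0,0,0,0,0.01],[0,0,0,0,0,0,0.01],[0,0,0,0,0,0,0.01],[0,0,0,0,0,0,0.01]]' >/dev/null; python3 inch.py '[[0,0,0,0,0,0,0.01],[0,0,0,0,0,0,0.01],[0,0,0,0,0,0,0.01],[0,0,0,0,0,0,0.01],[0,0,0,0,0,0,0.01],[0,0,0,0,0,0,0.01],[0,0,0,0,0,0,0.01],[0,0,0,0,0,0,0.01],[0,0,0,0,0,0,0.01],[0,0,0,0,0,0,0.01]]' >/dev/null; python3 inch.py '[[0,0,0,0,0,0,0.01],[0,0,0,0,0,0,0.01],[0,0,0,0,0,0,0.01],[0,0,0,0,0,0,0.01],[0,0,0,0,0,0,0.01],[0,0,0,0,0,0,0.01],[0,0,0,0,0,0,0.01],[0,0,0,0,0,0,0.01],[0,0,0,0,0,0,0.01],[0,0,0,0,0,0,0.01]]' >/dev/null; python3 inch.py '[[0,0,0,0,0,0,0.01],[0,0,0,0,0,0,0.01],[0,0,0,0,0,0,0.01],[0,0,0,0,0,0,0.01],[0,0,0,0,0,0,0.01],[0,0,0,0,0,0,0.01],[0,0,0,0,0,0,0.01],[0,0,0,0,0,0,0.01],[0,0,0,0,0,0,0.01],[0,0,0,0,0,0,0.01]]' && python3 -c "
from workcell import ctrl, cams, status
print(ctrl.hand_in())"
```

```text
clock: 22.25
position: [0.4449, 0.2719, 0.1904]
tool_rot: [-0.002, 0.569, 0.823, 0.002]
force: [-8.0, -8.5, 9.2]
width: 0.0189
gripper_force: 35.0
the job is handed in; nothing more can be done
None
```

The flask is home against the stop under the plate, the lever was held level for over 3 s and is still held, and the job was handed in at 22.3 s.

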